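# Return the touch-screen stylus to its cup on the laboratory terminal

## Robot

A 7-joint arm with a two-finger parallel gripper is mounted at the origin on the work surface. World frame = base frame: x ahead of the robot, y to its left, z up, the work surface at z = 0. Lengths are in m, angles in rad, forces in N, time in s.
With the tool pointing down it reaches from about 0.35 to 0.9 m from the base axis. Payload 7.2 kg.
Tool frame: the origin (TCP) lies on the centre line of the jaws, within the pads' length; the fingertips stand manip.nose_length ahead of it and the grasp point (between the pads) lies 11 mm behind it (manip.nose_length is the distance from the TCP to the fingertips, in m); z points along the fingers, y is the line along which they close (so a half turn about z gives the same grasp; the last joint's range is limited). The gripper opens to 88 mm and grips with 3 to 60 N. Pads are 20 mm wide; open, the fingers measure 115 mm over their backs; the gripper's body (75 mm by 178 mm) begins 61 mm behind the grasp point.
Start: joints at [-1.407, 0.411, -0.013, 1.596, 0.006, 1.134, -0.082], TCP at [0.144, 0.608, 0.231] pointing down, gripper open.
Joint ranges: [-2.95, 2.95], [-0.29, 1.99], [-1.47, 1.44], [0.14, 2.54], [-1.03, 4.17], [0.13, 1.85], [-2.86, 2.86]. Speed limits (rad/s): [2.39, 2.39, 3.01, 3.01, 3.14, 3.14, 3.14].

## Interface

Orientations are given as a unit quaternion [w, x, y, z].
In Python, from cell import manip, vision gives the robot as it stands.
- The arm moves only by the tool step_arm, never from a script. Its argument "motion" is a list of rows, each an object of numbers: "dx", "dy", "dz": the shift along the world's x, y, z normalised to -1 to 1, where 1 is 40 cm; "ax", "ay", "az": the turn, a rotation vector about the world's x, y, z normalised to -1 to 1, where 1 is 2 pi rad. A call has 1 to 20 rows; each row shifts and turns the commanded pose from where the row before left it; what a row does not reach is not made up. A row lasts 1/12 s, in which the tool goes at most 41.7 mm and 7.16 degrees, less where a joint would pass 70% of its speed; a pose out of reach is approached as far as the arm can. A call with a number of a shift or a turn outside -1 to 1 is refused whole. A call with a gripper value outside its range is refused whole. "fingers" is the closure, from 0 (fully open) to 1 (shut), set as the call begins (left out, the last holds). The fingers move at their own pace and stop on an object; "newtons" is the grip in N (left out, the last holds). Time passes only in rows, so rows that do not move let the fingers close. It gives the time, the measured TCP pose, the force, the opening and the grip force at its end, in the units of the state.
- manip.sense(): the state, without advancing time (a new reading comes with each control period).
- vision.camera(name): name is "scene" or "top" or "wrist"; returns the picture (480x640x3 uint8, blue, green, red); there is no depth.
- vision.camera_info(name): a dict with "mtx" (3x3 intrinsics, pixels), "k1" (the pictures are not rectified: a ray, as slopes to the right and down, at radius r is drawn at 1 + k1 r^2 times it, then the intrinsics apply), "world_to_cam" (4x4, takes a point from world to camera coordinates); the wrist camera has in their place "tool_from_camera" (4x4, takes a point from camera to tool coordinates, whose origin is the TCP and whose axes are the flange's). Camera axes: x right, y down, z forward; pixel columns grow to the right and rows downward; lengths in m; the calibration is good to about 2 mm. A picture is of the moment at which its call begins: read the wrist's pose just before it. camera_info takes no time and is no camera call.
- manip.finish_job(): hands the job in; it is judged then, once.
Trained networks look in the newest picture that a camera, given by its name, has taken for a name from the list of things; names that differ only in an ending like _2 or _b are one class to them, and where a whole thing is asked for, a point or a joint stands for the part that bears it (a point fixed in the world has none). Each returns a list of dicts, best first, with "score" (0 to 1); they miss things now and then, are a little off and sometimes report something else, mostly with a low value. They report only what shows in the picture. A call takes as long as a camera call.
- vision.boxes_of(name, camera): "xyz" ([x, y, z] in m, in world coordinates, good to about 4 mm: the middle of the surface that is visible of it).
- vision.spot_point(name, camera): "xyz" ([x, y, z] in m, in world coordinates, good to about 4 mm: a listed point, or the origin of a listed thing).
The state is a dict: "time_s": time; "joints": joint angles; "qd": joint speeds; "joint_efforts": joint torques, N m; "tool_pos": TCP position; "eef_rot": TCP orientation; "contact_force": force on the tool from outside, world axes, zero at the start; "ft_torque": the same for the moment, N m; "opening": finger opening in m; "grasp_force": force on a finger pad.
Only numpy, scipy, OpenCV 4.12 (cv2) and the standard library are available. Lean on these libraries where they do the work, as an engineer would, in place of code of your own. Each camera call takes 0.05 s, during which the arm holds its last target. There are 200 camera calls.

## Task

Pull the touch-screen stylus, the longest and slimmest of the three things in the pen stand, straight up out of the stand and stand it in the round white cup fixed to the side of the touch terminal. Lower it right down to the bottom of the cup before you let go, and leave the marker and the penlight in the stand.

Things in the scene. Friction and masses are not known exactly. Their poses are not given: they have to be found in the camera images.
- stylus: the stylus: plain grey round plastic rod, 14 mm diameter, 190 mm long, two thin steel bands flush with the barrel, about 30 g; lowest 12 mm taper to 10 mm. Origin at the centre of its lower end, z along the rod to its upper end. Stands in any one of the pen stand's three holes, leaning up to 4 degrees, and sticks out 120 mm above the stand's top
- marker: marker pen in another hole: white barrel 16 mm diameter, black cap 18 mm, 140 mm long. Origin at the centre of its lower end, z up along it. The pen stand is a fixed white block 200 mm long, 60 mm wide, 80 mm tall; its three upright holes, 19 mm wide and 70 mm deep (floor 10 mm above the work surface), lie 65 mm apart in a straight row along its length
- penlight: small metal torch in the remaining hole of the stand: barrel 16 mm diameter, head 24 mm diameter on top, 125 mm long. Origin at the centre of its lower end, z up along it. The lower ends of stylus, marker and penlight lie on the line of the row of holes; across that line the fingers have free room on both sides
- terminal: low white touch terminal with its stylus cup, fixed. Origin at the centre of the cup's underside, at work-surface height, z up. Cup: upright round tube, outer diameter 46 mm, inner 36 mm, rim 106 mm above the origin, inner floor 6 mm above it. The console with the sloping screen lies beside the cup, 50 to 250 mm towards -y, under 85 mm high; x points to its rear edge

How it is judged:
On the way, in this order (a step that is already met when the one before it is completed fails the run):
1. the stylus is held by the fingers with its lower end clear above the stand (over 90 mm above the work surface) (height (world z) of stylus above 0.09 m and contact force between the fingers and stylus above 0.5 N), for 0.1 s.
2. still held by the fingers, the stylus has been lowered into the terminal's cup until its lower end is within 25 mm of the cup's inner floor (horizontal distance between stylus and terminal below 0.02 m and z of stylus in the frame of terminal below 0.031 m and contact force between the fingers and stylus above 0.5 N), for 0.05 s.
At the end, for the whole second after the job is handed in: The stylus rests in the terminal's cup, let go: lower end within 20 mm of the cup's axis and under 20 mm above the cup's underside, leaning at most 20 degrees. The lower ends of marker and penlight are within 30 mm of where they began (horizontal distance between stylus and terminal below 0.02 m and z of stylus in the frame of terminal below 0.02 m and angle between stylus's own z axis and vertical below 0.35 rad and linear speed of stylus below 0.05 m/s and distance of each of marker, penlight from where it was at the start of the episode below 0.03 m); the robot touches nothing.
It fails at once if the marker or the penlight is pulled out of its hole (lower end moved more than 30 mm) (distance of any of marker, penlight from where it was at the start of the episode above 0.03 m).
It also fails if it takes over 42 s, if anything falls off the work surface, if the arm or the gripper's body presses on something with over 40 N, if the wrist force passes 120 N, or if a joint passes its speed limit or range.

## Working session

There is one attempt and no reset: what is moved stays moved. The work goes in short steps, Python scripts to look and compute and a tool call to move; the robot and the scene stay as the last step left them, time stands still between calls to the robot, and variables do not carry over. Pictures are saved under pics/ and viewed, at most 10 in all, crops included, and the job is handed in when it is done.

Besides the shell and the picture viewer there is one more tool, called as a command line: name --argument value ..., lists and objects as JSON in quotes. step_arm: Moves the arm, as the interface text tells. Its arguments: {"type":"object","properties":{"motion":{"type":"array","items":{"type":"object","properties":{"dx":{"type":"number"},"dy":{"type":"number"},"dz":{"type":"number"},"ax":{"type":"number"},"ay":{"type":"number"},"az":{"type":"number"}}}},"fingers":{"type":"number"},"newtons":{"type":"number"}},"required":["motion"]}

```bash
mkdir -p pics
python3 - <<'E'
from cell import manip, vision
import cv2, numpy as np
s=manip.sense(); print(s['time_s'],s['tool_pos'],s['eef_rot'],s['opening'],manip.nose_length)
for c in ("scene","top"):
    im=vision.camera(c); cv2.imwrite(f"pics/{c}0.png",im)
    for n in ("stylus","marker","penlight","terminal"):
        for f in ("spot_point","boxes_of"):
            print(c,n,f,[(round(d['score'],2),np.round(d['xyz'],3).tolist()) for d in getattr(vision,f)(n,c)[:2]])
    i=vision.camera_info(c); print(i)
print(vision.camera_info("wrist"))
a=[cv2.imread(f"pics/{c}0.png") for c in ("scene","top")]
E
```

```text
0.0 [0.14348142 0.60778813 0.22980981] [-4.83617557e-05  1.15620869e-01  9.93293084e-01 -8.13001137e-04] 0.08781548771632168 0.008
scene stylus spot_point []
scene stylus boxes_of [(0.92, [0.538, 0.152, 0.15])]
scene marker spot_point []
scene marker boxes_of [(0.73, [0.519, 0.216, 0.123])]
scene penlight spot_point []
scene penlight boxes_of [(0.65, [0.5, 0.278, 0.123])]
scene terminal spot_point [(0.73, [0.487, -0.186, -0.001])]
scene terminal boxes_of [(0.67, [0.524, -0.285, 0.049])]
{'mtx': array([[544.43379783,   0.        , 311.15933382],
       [  0.        , 544.43379783, 235.80188682],
       [  0.        ,   0.        ,   1.        ]]), 'k1': -0.1141322866974347, 'world_to_cam': array([[-0.49959621,  0.86622867,  0.00717728,  0.24251662],
       [ 0.6469471 ,  0.37861016, -0.66190166, -0.34051714],
       [-0.57607559, -0.32604024, -0.74955632,  1.19143168],
       [ 0.        ,  0.        ,  0.        ,  1.        ]])}
top stylus spot_point []
top stylus boxes_of []
top marker spot_point [(0.68, [0.513, 0.212, 0.014])]
top marker boxes_of [(0.71, [0.512, 0.206, 0.142])]
to
[... 526 characters left out ...]
16740756,  0.56301888],
       [ 0.16779715,  0.01527318, -0.98570322,  0.83876605],
       [ 0.        ,  0.        ,  0.        ,  1.        ]])}
{'mtx': array([[383.54364858,   0.        , 323.42155804],
       [  0.        , 383.54364858, 235.82764773],
       [  0.        ,   0.        ,   1.        ]]), 'k1': -0.05842378840018527, 'tool_from_camera': array([[ 1.10893622e-03, -9.54732241e-01, -2.97464484e-01,
         8.14221091e-02],
       [ 9.99999364e-01,  9.98088051e-04,  5.24528743e-04,
         8.35492507e-04],
       [-2.03888755e-04, -2.97464876e-01,  9.54732741e-01,
        -1.52923347e-01],
       [ 0.00000000e+00,  0.00000000e+00,  0.00000000e+00,
         1.00000000e+00]])}
```

View pics/scene0.png

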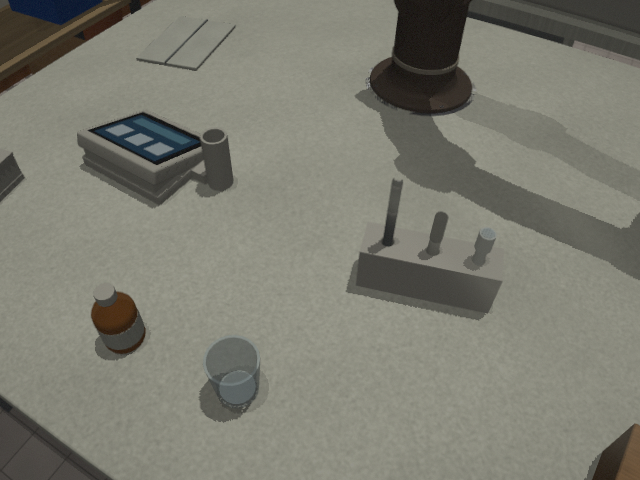

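View pics/top0.png

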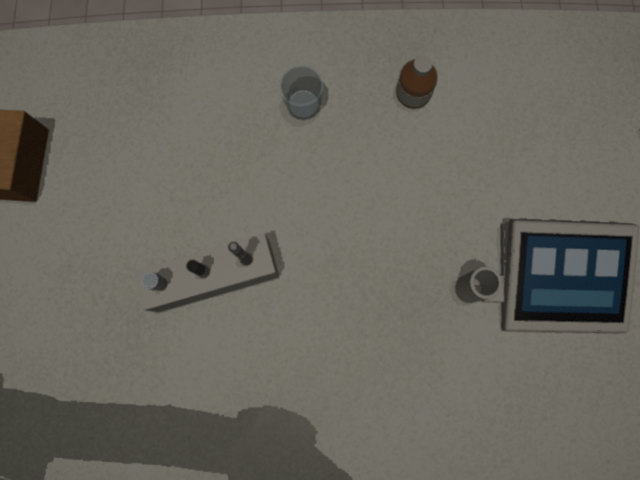

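The scene picture shows the stylus in the hole nearest the terminal, from about (397,180) at its top to (389,243) at the stand. The marker is at (438,230), the penlight at (485,243) and the cup rim at (215,137). In the top view the stylus tip is near (234,245) and the rim near (485,284). I'll zoom in for exact picks.

Run:
```python
import cv2, numpy as np
S=cv2.imread("pics/scene0.png");T=cv2.imread("pics/top0.png")
def c(im,x,y,w=80,h=60,k=5):
    return cv2.convertScaleAbs(cv2.resize(im[y:y+h,x:x+w],None,fx=k,fy=k,interpolation=cv2.INTER_CUBIC),alpha=1.6)
o=np.vstack([np.hstack([c(S,350,175,100,75,4),c(T,210,225)]),np.hstack([c(S,180,120),c(T,450,255)])])
cv2.imwrite("pics/crop.png",o)
```

```text
(no output)
```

View pics/crop.png

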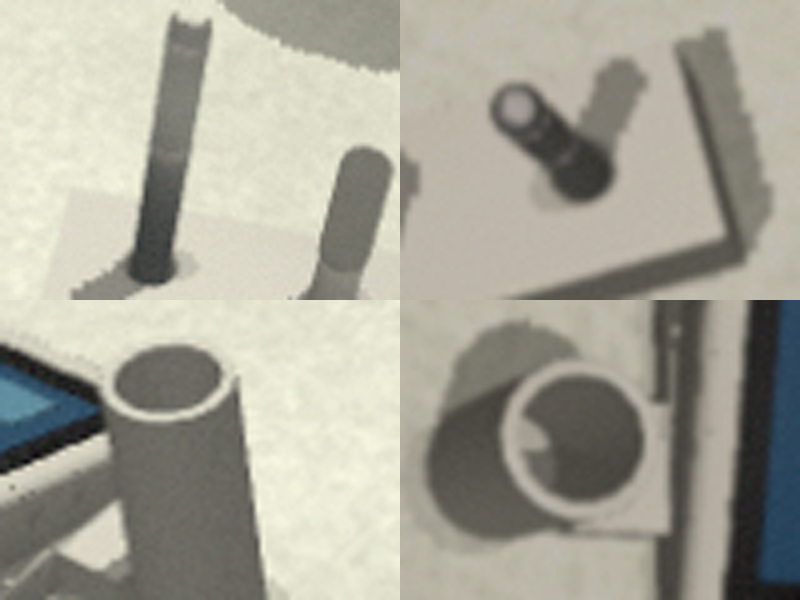

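The crops give sub-pixel centres:

| Feature | Scene | Top |
|---|---|---|
| Stylus top | (397,180) | (233,246) |
| Stylus foot at the stand | (387.7,242) | (246,259) |
| Cup rim | (213.6,136.2) | (485.8,282.6) |

Next I'll triangulate.

```bash
cat > geo.py <<'E'
import numpy as np, cv2
from cell import vision
def ray(cam,px):
    i=vision.camera_info(cam); M=i['world_to_cam']
    r=cv2.undistortPoints(np.array([[px]],float),i['mtx'],np.array([i['k1'],0,0,0.]))[0,0]
    R=M[:3,:3]; return -R.T@M[:3,3], R.T@np.array([*r,1])
def tri(a,b):
    A=[];B=[]
    for c,d in (ray("scene",a),ray("top",b)):
        d=d/np.linalg.norm(d);P=np.eye(3)-np.outer(d,d);A.append(P);B.append(P@c)
    return np.linalg.lstsq(np.vstack(A),np.hstack(B),rcond=None)[0]
def atz(cam,px,z):
    c,d=ray(cam,px); return c+d*(z-c[2])/d[2]
E
python3 - <<'E'
from geo import *
np.set_printoptions(precision=4,suppress=True)
for n,a,b,z in (("top",(397,180),(233,246),.2),("foot",(387.7,242),(246,259),.08),("rim",(213.6,136.2),(485.8,282.6),.106)):
    print(n,tri(a,b),atz("scene",a,z),atz("top",b,z))
E
```

```text
top [0.5301 0.1504 0.1969] [0.5335 0.1512 0.2   ] [0.5296 0.1502 0.2   ]
foot [0.5295 0.1515 0.0763] [0.5326 0.1526 0.08  ] [0.529  0.1509 0.08  ]
rim [ 0.4844 -0.1888  0.1012] [ 0.489  -0.1844  0.106 ] [ 0.4841 -0.1877  0.106 ]
```

step_arm --motion '[{"dx": 0.06,"dy": -0.07,"dz": 0.02,"az": -0.0106},{"dx": 0.06,"dy": -0.07,"dz": 0.02,"az": -0.0106},{"dx": 0.06,"dy": -0.07,"dz": 0.02,"az": -0.0106},{"dx": 0.06,"dy": -0.07,"dz": 0.02,"az": -0.0106},{"dx": 0.06,"dy": -0.07,"az": -0.0106},{"dx": 0.06,"dy": -0.07,"az": -0.0106},{"dx": 0.06,"dy": -0.07,"az": -0.0106},{"dx": 0.06,"dy": -0.07,"az": -0.0106},{"dx": 0.06,"dy": -0.07,"az": -0.0106},{"dx": 0.06,"dy": -0.07,"az": -0.0106},{"dx": 0.06,"dy": -0.07,"az": -0.0106},{"dx": 0.06,"dy": -0.07,"az": -0.0106},{"dx": 0.06,"dy": -0.07,"az": -0.0106},{"dx": 0.06,"dy": -0.07,"az": -0.0106},{"dx": 0.06,"dy": -0.07,"az": -0.0106},{"dx": 0.06,"dy": -0.07,"az": -0.0106},{},{}]' --fingers 0 --newtons 20

```text
validation failed for argument at $.mo...
```

Run:
```python
from geo import *
from cell import manip
from scipy.spatial.transform import Rotation as Ro
s=manip.sense(); im=vision.camera("wrist"); cv2.imwrite("pics/w1.png",im)
R=Ro.from_quat(np.array(s['eef_rot'])[[1,2,3,0]]).as_matrix(); p=np.array(s['tool_pos'])
print(s['time_s'],p,np.round(R,4),s['joints'])
i=vision.camera_info("wrist"); M=i['tool_from_camera']
for P in ([.531,.151,.2],[.531,.151,.08],[.515,.212,.08],[.496,.278,.08]):
    q=M[:3,:3].T@(R.T@(np.array(P)-p)-M[:3,3]); 
    print(P,cv2.projectPoints(q[None],np.zeros(3),np.zeros(3),i['mtx'],np.array([i['k1'],0,0,0.]))[0].ravel())
```

```text
0.9 [0.14359574 0.60828583 0.23066943] [[-0.9732  0.2298 -0.    ]
 [ 0.2298  0.9732  0.    ]
 [ 0.      0.     -1.    ]] [-1.40718882  0.41108294 -0.01269682  1.5961871   0.00558805  1.13431581
 -0.08222718]
[0.531, 0.151, 0.2] [ -4.83128505 679.31639095]
[0.531, 0.151, 0.08] [ 50.99086823 576.67173684]
[0.515, 0.212, 0.08] [ 85.29833709 566.50769847]
[0.496, 0.278, 0.08] [125.21333099 552.9560997 ]
```

View pics/w1.png

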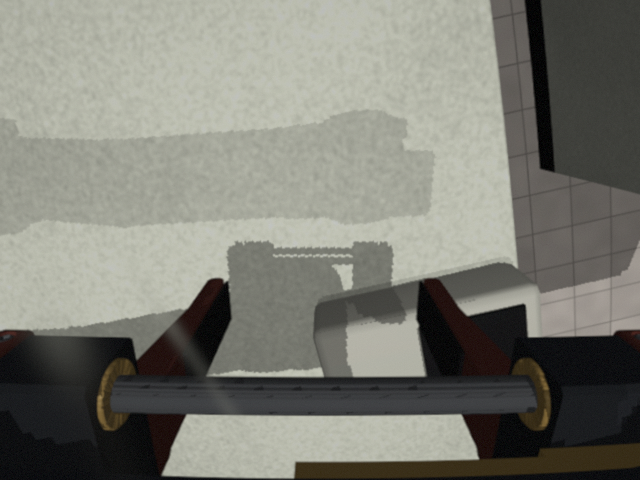

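The call was refused and the arm did not move. The picture shows only the empty table under the open fingers. The empty rows are the likely cause, so I'll write every row in full.

step_arm --motion '[{"dx": 0.06,"dy": -0.07,"dz": 0.02,"ax": 0,"ay": 0,"az": -0.0106},{"dx": 0.06,"dy": -0.07,"dz": 0.02,"ax": 0,"ay": 0,"az": -0.0106},{"dx": 0.06,"dy": -0.07,"dz": 0.02,"ax": 0,"ay": 0,"az": -0.0106},{"dx": 0.06,"dy": -0.07,"dz": 0.02,"ax": 0,"ay": 0,"az": -0.0106},{"dx": 0.06,"dy": -0.07,"dz": 0,"ax": 0,"ay": 0,"az": -0.0106},{"dx": 0.06,"dy": -0.07,"dz": 0,"ax": 0,"ay": 0,"az": -0.0106},{"dx": 0.06,"dy": -0.07,"dz": 0,"ax": 0,"ay": 0,"az": -0.0106},{"dx": 0.06,"dy": -0.07,"dz": 0,"ax": 0,"ay": 0,"az": -0.0106},{"dx": 0.06,"dy": -0.07,"dz": 0,"ax": 0,"ay": 0,"az": -0.0106},{"dx": 0.06,"dy": -0.07,"dz": 0,"ax": 0,"ay": 0,"az": -0.0106},{"dx": 0.06,"dy": -0.07,"dz": 0,"ax": 0,"ay": 0,"az": -0.0106},{"dx": 0.06,"dy": -0.07,"dz": 0,"ax": 0,"ay": 0,"az": -0.0106},{"dx": 0.06,"dy": -0.07,"dz": 0,"ax": 0,"ay": 0,"az": -0.0106},{"dx": 0.06,"dy": -0.07,"dz": 0,"ax": 0,"ay": 0,"az": -0.0106},{"dx": 0.06,"dy": -0.07,"dz": 0,"ax": 0,"ay": 0,"az": -0.0106},{"dx": 0.06,"dy": -0.07,"dz": 0,"ax": 0,"ay": 0,"az": -0.0106},{"dx": 0,"dy": 0,"dz": 0,"ax": 0,"ay": 0,"az": 0},{"dx": 0,"dy": 0,"dz": 0,"ax": 0,"ay": 0,"az": 0}]' --fingers 0 --newtons 20

```text
time_s: 2.45
tool_pos: [0.5286, 0.1582, 0.2627]
eef_rot: [0.0, 0.606, 0.796, -0.0]
contact_force: [-0.8, 2.1, -1.1]
opening: 0.0881
grasp_force: 0.0
```

```bash
cat > wr.py <<'E'
from geo import *
from cell import manip
from scipy.spatial.transform import Rotation as Ro
def shot(name,pts):
    s=manip.sense(); im=vision.camera("wrist"); cv2.imwrite(name,im)
    R=Ro.from_quat(np.array(s['eef_rot'])[[1,2,3,0]]).as_matrix(); p=np.array(s['tool_pos'])
    print(s['time_s'],p,np.round(R,4).tolist(),s['opening'],s['grasp_force'])
    i=vision.camera_info("wrist"); M=i['tool_from_camera']
    for P in pts:
        q=M[:3,:3].T@(R.T@(np.array(P)-p)-M[:3,3])
        print(P,cv2.projectPoints(q[None],np.zeros(3),np.zeros(3),i['mtx'],np.array([i['k1'],0,0,0.]))[0].ravel())
E
python3 - <<'E'
from wr import *
shot("pics/w2.png",([.531,.151,.2],[.531,.151,.08],[.515,.212,.15],[.496,.278,.135]))
E
```

```text
2.45 [0.52862921 0.15815335 0.262656  ] [[-0.2659, 0.964, 0.0004], [0.964, 0.2659, -0.0007], [-0.0008, 0.0003, -1.0]] 0.08812400414011207 0.0
[0.531, 0.151, 0.2] [322.36213675 271.72192442]
[0.531, 0.151, 0.08] [322.54846628 220.43289423]
[0.515, 0.212, 0.15] [323.65782799 157.83159071]
[0.496, 0.278, 0.135] [322.61024011  53.12164184]
```

View pics/w2.png

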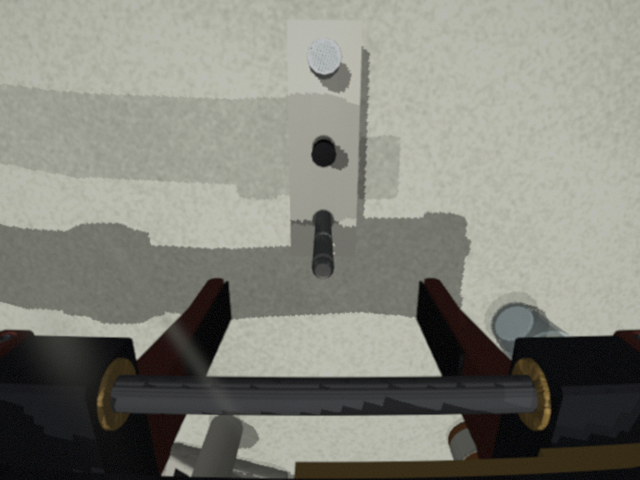

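The wrist view shows the stylus tip at (322,270) and its foot at (322,215). Both agree with my estimate: it is upright and centred between the fingers, and the row runs across the closing line. I'll shift slightly, descend and close.

step_arm --motion '[{"dx": 0.006,"dy": -0.018,"dz": 0,"ax": 0,"ay": 0,"az": 0},{"dx": 0,"dy": 0,"dz": -0.06,"ax": 0,"ay": 0,"az": 0},{"dx": 0,"dy": 0,"dz": -0.06,"ax": 0,"ay": 0,"az": 0},{"dx": 0,"dy": 0,"dz": -0.06,"ax": 0,"ay": 0,"az": 0},{"dx": 0,"dy": 0,"dz": -0.06,"ax": 0,"ay": 0,"az": 0},{"dx": 0,"dy": 0,"dz": -0.04,"ax": 0,"ay": 0,"az": 0},{"dx": 0,"dy": 0,"dz": 0,"ax": 0,"ay": 0,"az": 0},{"dx": 0,"dy": 0,"dz": 0,"ax": 0,"ay": 0,"az": 0}]'

```text
time_s: 3.17
tool_pos: [0.5292, 0.1538, 0.1504]
eef_rot: [-0.0, 0.603, 0.797, -0.001]
contact_force: [0.2, -0.6, -0.2]
opening: 0.0881
grasp_force: 0.0
```

step_arm --motion '[{"dx": 0,"dy": 0,"dz": 0,"ax": 0,"ay": 0,"az": 0},{"dx": 0,"dy": 0,"dz": 0,"ax": 0,"ay": 0,"az": 0},{"dx": 0,"dy": 0,"dz": 0,"ax": 0,"ay": 0,"az": 0},{"dx": 0,"dy": 0,"dz": 0,"ax": 0,"ay": 0,"az": 0},{"dx": 0,"dy": 0,"dz": 0,"ax": 0,"ay": 0,"az": 0},{"dx": 0,"dy": 0,"dz": 0,"ax": 0,"ay": 0,"az": 0},{"dx": 0,"dy": 0,"dz": 0,"ax": 0,"ay": 0,"az": 0},{"dx": 0,"dy": 0,"dz": 0,"ax": 0,"ay": 0,"az": 0},{"dx": 0,"dy": 0,"dz": 0,"ax": 0,"ay": 0,"az": 0},{"dx": 0,"dy": 0,"dz": 0,"ax": 0,"ay": 0,"az": 0}]' --fingers 1 --newtons 20

```text
time_s: 4.0
tool_pos: [0.53, 0.1531, 0.1506]
eef_rot: [-0.0, 0.604, 0.797, -0.0]
contact_force: [0.4, -0.8, 0.7]
opening: 0.0245
grasp_force: 0.0
```

step_arm --motion '[{"dx": 0,"dy": 0,"dz": 0,"ax": 0,"ay": 0,"az": 0},{"dx": 0,"dy": 0,"dz": 0,"ax": 0,"ay": 0,"az": 0},{"dx": 0,"dy": 0,"dz": 0,"ax": 0,"ay": 0,"az": 0},{"dx": 0,"dy": 0,"dz": 0,"ax": 0,"ay": 0,"az": 0},{"dx": 0,"dy": 0,"dz": 0,"ax": 0,"ay": 0,"az": 0}]'

```text
time_s: 4.42
tool_pos: [0.5299, 0.1531, 0.1506]
eef_rot: [-0.0, 0.604, 0.797, -0.0]
contact_force: [0.6, -0.1, -0.9]
opening: 0.0132
grasp_force: 20.0
```

Gripped, with an opening of 13 mm at 20 N. Lifting straight up.

step_arm --motion '[{"dx": 0,"dy": 0,"dz": 0.04,"ax": 0,"ay": 0,"az": 0},{"dx": 0,"dy": 0,"dz": 0.04,"ax": 0,"ay": 0,"az": 0},{"dx": 0,"dy": 0,"dz": 0.04,"ax": 0,"ay": 0,"az": 0},{"dx": 0,"dy": 0,"dz": 0.04,"ax": 0,"ay": 0,"az": 0},{"dx": 0,"dy": 0,"dz": 0.04,"ax": 0,"ay": 0,"az": 0},{"dx": 0,"dy": 0,"dz": 0.04,"ax": 0,"ay": 0,"az": 0},{"dx": 0,"dy": 0,"dz": 0.04,"ax": 0,"ay": 0,"az": 0},{"dx": 0,"dy": 0,"dz": 0.04,"ax": 0,"ay": 0,"az": 0},{"dx": 0,"dy": 0,"dz": 0.04,"ax": 0,"ay": 0,"az": 0},{"dx": 0,"dy": 0,"dz": 0,"ax": 0,"ay": 0,"az": 0},{"dx": 0,"dy": 0,"dz": 0,"ax": 0,"ay": 0,"az": 0},{"dx": 0,"dy": 0,"dz": 0,"ax": 0,"ay": 0,"az": 0}]'

```text
time_s: 5.42
tool_pos: [0.5296, 0.153, 0.2938]
eef_rot: [-0.0, 0.604, 0.797, -0.0]
contact_force: [-0.0, -0.4, -0.1]
opening: 0.0136
grasp_force: 20.0
```

step_arm --motion '[{"dx": -0.008,"dy": -0.06,"dz": 0,"ax": 0,"ay": 0,"az": 0},{"dx": -0.008,"dy": -0.06,"dz": 0,"ax": 0,"ay": 0,"az": 0},{"dx": -0.008,"dy": -0.06,"dz": 0,"ax": 0,"ay": 0,"az": 0},{"dx": -0.008,"dy": -0.06,"dz": 0,"ax": 0,"ay": 0,"az": 0},{"dx": -0.008,"dy": -0.06,"dz": 0,"ax": 0,"ay": 0,"az": 0},{"dx": -0.008,"dy": -0.06,"dz": 0,"ax": 0,"ay": 0,"az": 0},{"dx": -0.008,"dy": -0.06,"dz": 0,"ax": 0,"ay": 0,"az": 0},{"dx": -0.008,"dy": -0.06,"dz": 0,"ax": 0,"ay": 0,"az": 0},{"dx": -0.008,"dy": -0.06,"dz": 0,"ax": 0,"ay": 0,"az": 0},{"dx": -0.008,"dy": -0.06,"dz": 0,"ax": 0,"ay": 0,"az": 0},{"dx": -0.008,"dy": -0.06,"dz": 0,"ax": 0,"ay": 0,"az": 0},{"dx": -0.008,"dy": -0.06,"dz": 0,"ax": 0,"ay": 0,"az": 0},{"dx": -0.008,"dy": -0.06,"dz": 0,"ax": 0,"ay": 0,"az": 0},{"dx": -0.006,"dy": -0.06,"dz": 0,"ax": 0,"ay": 0,"az": 0},{"dx": 0,"dy": -0.011,"dz": 0,"ax": 0,"ay": 0,"az": 0},{"dx": 0,"dy": 0,"dz": 0,"ax": 0,"ay": 0,"az": 0},{"dx": 0,"dy": 0,"dz": 0,"ax": 0,"ay": 0,"az": 0},{"dx": 0,"dy": 0,"dz": 0,"ax": 0,"ay": 0,"az": 0},{"dx": 0,"dy": 0,"dz": 0,"ax": 0,"ay": 0,"az": 0}]'

```text
time_s: 7.0
tool_pos: [0.4863, -0.1858, 0.2943]
eef_rot: [-0.0, 0.603, 0.798, 0.0]
contact_force: [-0.5, 0.2, -0.1]
opening: 0.0141
grasp_force: 20.0
```

Run:
```python
from wr import *
shot("pics/w3.png",([.4855,-.1875,.106],[.4855,-.1875,.15]))
S=vision.camera("scene")
for n in ("stylus","terminal"): print(n,vision.spot_point(n,"scene")[:1],vision.boxes_of(n,"scene")[:1])
W=cv2.imread("pics/w3.png")
c=cv2.resize(S[40:220,130:310],(400,400),interpolation=cv2.INTER_CUBIC)
w=cv2.resize(W[80:320,220:420],(400,480))[:400]
cv2.imwrite("pics/c3.png",cv2.convertScaleAbs(np.hstack([c,w]),alpha=1.4))
```

```text
7.0 [ 0.48629836 -0.18580207  0.29429276] [[-0.2721, 0.9623, -0.0005], [0.9623, 0.2721, 0.0005], [0.0006, -0.0003, -1.0]] 0.014116355690436466 19.999853635090403
[0.4855, -0.1875, 0.106] [320.91184166 212.65351534]
[0.4855, -0.1875, 0.15] [320.60510447 225.6864996 ]
stylus [{'xyz': [0.4894, -0.1857, 0.1553], 'score': 0.67}] [{'xyz': [0.4945, -0.1804, 0.2232], 'score': 0.76}]
terminal [{'xyz': [0.4882, -0.1833, -0.0038], 'score': 0.96}] [{'xyz': [0.5239, -0.2874, 0.0482], 'score': 0.72}]
```

View pics/c3.png

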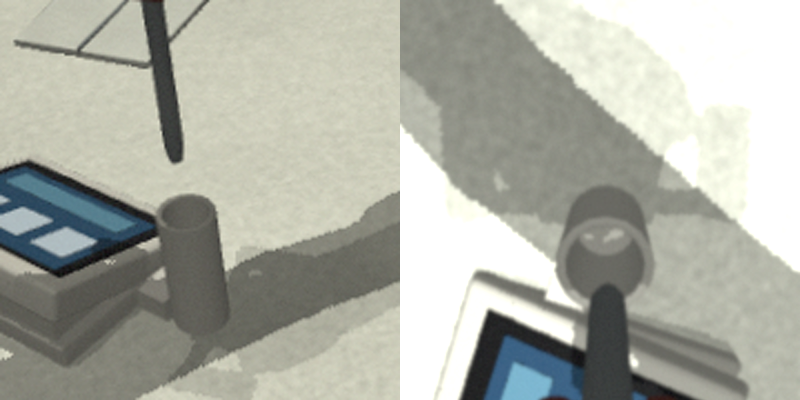

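The wrist crop puts the rim centre at about (322,212) in the full picture, and the stylus tip hangs over it at about (323,227). Both are within about 2 mm of prediction. The scene crop also shows the upright stylus directly above the cup. Lowering.

step_arm --motion '[{"dx": 0,"dy": -0.002,"dz": -0.05,"ax": 0,"ay": 0,"az": 0},{"dx": 0,"dy": 0,"dz": -0.05,"ax": 0,"ay": 0,"az": 0},{"dx": 0,"dy": 0,"dz": -0.05,"ax": 0,"ay": 0,"az": 0},{"dx": 0,"dy": 0,"dz": -0.05,"ax": 0,"ay": 0,"az": 0},{"dx": 0,"dy": 0,"dz": -0.05,"ax": 0,"ay": 0,"az": 0},{"dx": 0,"dy": 0,"dz": -0.05,"ax": 0,"ay": 0,"az": 0},{"dx": 0,"dy": 0,"dz": -0.05,"ax": 0,"ay": 0,"az": 0},{"dx": 0,"dy": 0,"dz": 0,"ax": 0,"ay": 0,"az": 0},{"dx": 0,"dy": 0,"dz": 0,"ax": 0,"ay": 0,"az": 0},{"dx": 0,"dy": 0,"dz": 0,"ax": 0,"ay": 0,"az": 0}]'

```text
time_s: 8.13
tool_pos: [0.4865, -0.1885, 0.1556]
eef_rot: [0.0, 0.604, 0.797, 0.0]
contact_force: [-0.4, -0.1, 1.1]
opening: 0.0137
grasp_force: 20.0
```

step_arm --motion '[{"dx": 0,"dy": 0,"dz": -0.005,"ax": 0,"ay": 0,"az": 0},{"dx": 0,"dy": 0,"dz": -0.005,"ax": 0,"ay": 0,"az": 0},{"dx": 0,"dy": 0,"dz": -0.005,"ax": 0,"ay": 0,"az": 0},{"dx": 0,"dy": 0,"dz": 0,"ax": 0,"ay": 0,"az": 0},{"dx": 0,"dy": 0,"dz": 0,"ax": 0,"ay": 0,"az": 0}]'

```text
time_s: 8.55
tool_pos: [0.486, -0.1881, 0.1488]
eef_rot: [0.0, 0.604, 0.797, 0.0]
contact_force: [0.7, -0.2, -0.6]
opening: 0.0137
grasp_force: 20.0
```

step_arm --motion '[{"dx": 0,"dy": 0,"dz": -0.0025,"ax": 0,"ay": 0,"az": 0},{"dx": 0,"dy": 0,"dz": -0.0025,"ax": 0,"ay": 0,"az": 0},{"dx": 0,"dy": 0,"dz": 0,"ax": 0,"ay": 0,"az": 0},{"dx": 0,"dy": 0,"dz": 0,"ax": 0,"ay": 0,"az": 0},{"dx": 0,"dy": 0,"dz": 0,"ax": 0,"ay": 0,"az": 0}]'

```text
time_s: 8.97
tool_pos: [0.4859, -0.1881, 0.1466]
eef_rot: [-0.0, 0.604, 0.797, -0.0]
contact_force: [0.2, 0.2, 0.1]
opening: 0.0138
grasp_force: 20.0
```

step_arm --motion '[{"dx": 0,"dy": 0,"dz": -0.0025,"ax": 0,"ay": 0,"az": 0},{"dx": 0,"dy": 0,"dz": 0,"ax": 0,"ay": 0,"az": 0},{"dx": 0,"dy": 0,"dz": 0,"ax": 0,"ay": 0,"az": 0},{"dx": 0,"dy": 0,"dz": 0,"ax": 0,"ay": 0,"az": 0}]'

```text
time_s: 9.3
tool_pos: [0.4863, -0.1884, 0.1465]
eef_rot: [0.0, 0.604, 0.797, 0.0]
contact_force: [-1.4, 0.6, 8.6]
opening: 0.0136
grasp_force: 20.0
```

The stylus is on the cup floor: 8.6 N upward at TCP z = 0.1465. I'll open and rise.

step_arm --motion '[{"dx": 0,"dy": 0,"dz": 0,"ax": 0,"ay": 0,"az": 0},{"dx": 0,"dy": 0,"dz": 0,"ax": 0,"ay": 0,"az": 0},{"dx": 0,"dy": 0,"dz": 0,"ax": 0,"ay": 0,"az": 0},{"dx": 0,"dy": 0,"dz": 0,"ax": 0,"ay": 0,"az": 0},{"dx": 0,"dy": 0,"dz": 0,"ax": 0,"ay": 0,"az": 0},{"dx": 0,"dy": 0,"dz": 0,"ax": 0,"ay": 0,"az": 0},{"dx": 0,"dy": 0,"dz": 0,"ax": 0,"ay": 0,"az": 0},{"dx": 0,"dy": 0,"dz": 0,"ax": 0,"ay": 0,"az": 0},{"dx": 0,"dy": 0,"dz": 0,"ax": 0,"ay": 0,"az": 0},{"dx": 0,"dy": 0,"dz": 0,"ax": 0,"ay": 0,"az": 0},{"dx": 0,"dy": 0,"dz": 0,"ax": 0,"ay": 0,"az": 0},{"dx": 0,"dy": 0,"dz": 0,"ax": 0,"ay": 0,"az": 0},{"dx": 0,"dy": 0,"dz": 0,"ax": 0,"ay": 0,"az": 0},{"dx": 0,"dy": 0,"dz": 0,"ax": 0,"ay": 0,"az": 0}]' --fingers 0

```text
time_s: 10.47
tool_pos: [0.486, -0.1881, 0.1457]
eef_rot: [0.0, 0.604, 0.797, 0.0]
contact_force: [-0.1, -0.2, -0.1]
opening: 0.0878
grasp_force: 0.0
```

step_arm --motion '[{"dx": 0,"dy": 0,"dz": 0.03,"ax": 0,"ay": 0,"az": 0},{"dx": 0,"dy": 0,"dz": 0.05,"ax": 0,"ay": 0,"az": 0},{"dx": 0,"dy": 0,"dz": 0.06,"ax": 0,"ay": 0,"az": 0},{"dx": 0,"dy": 0,"dz": 0.06,"ax": 0,"ay": 0,"az": 0},{"dx": 0,"dy": 0,"dz": 0.06,"ax": 0,"ay": 0,"az": 0},{"dx": 0,"dy": 0,"dz": 0.04,"ax": 0,"ay": 0,"az": 0},{"dx": 0,"dy": 0,"dz": 0,"ax": 0,"ay": 0,"az": 0},{"dx": 0,"dy": 0,"dz": 0,"ax": 0,"ay": 0,"az": 0},{"dx": 0,"dy": 0,"dz": 0,"ax": 0,"ay": 0,"az": 0},{"dx": 0,"dy": 0,"dz": 0,"ax": 0,"ay": 0,"az": 0},{"dx": 0,"dy": 0,"dz": 0,"ax": 0,"ay": 0,"az": 0},{"dx": 0,"dy": 0,"dz": 0,"ax": 0,"ay": 0,"az": 0}]'

```text
time_s: 11.47
tool_pos: [0.4856, -0.188, 0.2649]
eef_rot: [-0.001, 0.604, 0.797, -0.0]
contact_force: [0.4, 0.2, 0.9]
opening: 0.0879
grasp_force: 0.0
```

Run:
```python
from geo import *
from cell import manip
S=vision.camera("scene"); cv2.imwrite("pics/s4.png",S)
for n in ("stylus","marker","penlight"): print(n,vision.boxes_of(n,"scene")[:1])
print(manip.sense()['time_s'],manip.sense()['tool_pos'],manip.sense()['opening'])
```

```text
stylus [{'xyz': [0.4942, -0.1859, 0.1509], 'score': 0.79}]
marker [{'xyz': [0.5169, 0.214, 0.123], 'score': 0.84}]
penlight [{'xyz': [0.5044, 0.2782, 0.1235], 'score': 0.86}]
11.6667 [ 0.48591752 -0.18812076  0.26541982] 0.08748244601276085
```

View pics/s4.png

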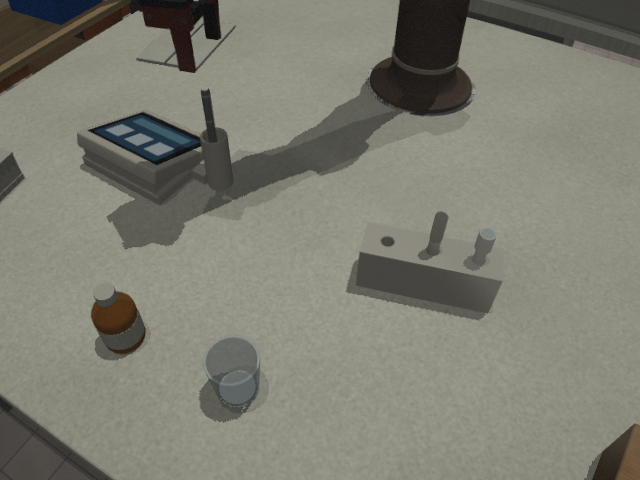

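The picture shows the stylus standing in the cup, from (206,92) down to the rim near (213,135). The gripper is clear above it. The marker (438,230) and penlight (485,243) are unmoved, so I'm handing in.

```bash
python3 -c "
from cell import manip
print(manip.finish_job())"
```

```text
the job is handed in; nothing more can be done
None
```

The stylus is standing released on the floor of the terminal's cup, the marker and penlight are still in the stand, and the job was handed in at about 11.7 s; the hand-in call gave no verdict.

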